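Snap the retaining clip onto the axle of a take-up idler with a clip fork

ROBOT

A 7-joint arm with a two-finger parallel gripper is mounted at the origin on a cart in front of the work surface, level with it; the furniture and walls round the work are solid. World frame = base frame: x ahead of the robot, y to its left, z up, the work surface at z = 0. Lengths are in m, angles in rad, forces in N, time in s.
With the tool pointing down it reaches from about 0.4 to 0.85 m from the base axis. Payload 10.4 kg.
Tool frame: the origin (TCP) lies on the centre line of the jaws, within the pads' length; the fingertips stand 11 mm ahead of it and the grasp point (between the pads) lies 8 mm behind it (tip_reach is the distance from the TCP to the fingertips, in m); z points along the fingers, y is the line along which they close (so a half turn about z gives the same grasp; the last joint's range is limited). The gripper opens to 85 mm and grips with 20 to 120 N. Pads are 22 mm wide; open, the fingers measure 114 mm over their backs; the gripper's body (76 mm by 85 mm) begins 54 mm behind the grasp point. The pads swing forward as they close: fully open they stand 13 mm farther back than shut.
Start: joints at [1.137, 0.332, -0.065, 1.46, 0.022, 1.35, -0.088], TCP at [0.25, -0.573, 0.242] pointing down, gripper open.
Joint ranges: [-2.6, 2.6], [-0.5, 2.12], [-1.47, 1.34], [0.16, 2.42], [-1.27, 4.41], [0.06, 2.06], [-2.6, 2.6]. Speed limits (rad/s): [2.22, 2.22, 2.79, 2.79, 3.14, 3.14, 3.14].

INTERFACE

Orientations are given as a unit quaternion [x, y, z, w].
In Python, from workcell import get_obs, camera, hand_in, tip_reach gives the robot as it stands. The module is installed in compiled form; this text tells all that it offers.
- The arm moves only by the tool move_arm, never from a script. Its argument "plan" is a list of rows, each an object with "delta_pos": the shift along the tool's x, y, z in parts of the range, where 1.0 means 0.4 m, a list of three; "turn": the turn, a rotation vector about the tool's x, y, z in a scale on which 1.0 is 4 rad, a list of three; "fingers": the closure, from 0 (fully open) to 1 (shut). A call has 1 to 12 rows; each row is the pose to reach, as a shift and turn from the pose commanded when the call began, along the tool's axes at that moment; what a row does not reach only later rows make up. A row lasts 1/8 s, in which the tool goes at most 62.5 mm and 10.7 degrees, less where a joint would pass 70% of its speed; a pose out of reach is approached as far as the arm can. Shift and turn numbers lie between -1 and 1, and a call with a number outside is refused. A call with a gripper value outside its range is refused whole. The fingers move at their own pace and stop on an object; "force" is the grip in N (left out, the last holds). Time passes only in rows, so rows that repeat a pose let the fingers close. It gives the time, the measured TCP pose, the force, the opening and the grip force at its end, in the units of the state.
- get_obs(): the state, without advancing time (a new reading comes with each control period).
- camera(name): name is "scene" or "top" or "wrist"; returns a dict with "color" (384x512x3 uint8, red, green, blue), "range_z" (384x512 float32, m along the optical axis (not along the pixel's ray), 0 where there is no reading), "fx", "fy", "cx", "cy" (pixels), "R" (3x3) and "t" (3): a world point X has camera coordinates R X + t; the wrist camera has in their place "tool_from_camera" (4x4, takes a point from camera to tool coordinates, whose origin is the TCP and whose axes are the flange's). Camera axes: x right, y down, z forward; pixel columns grow to the right and rows downward; lengths in m; the calibration is good to about 2 mm. A picture is of the moment at which its call begins: read the wrist's pose just before it.
- hand_in(): hands the job in; it is judged then, once.
The state is a dict: "clock": time; "joint_pos": joint angles; "joint_velocities": joint speeds; "tau": joint torques, N m; "position": TCP position; "ee_rot": TCP orientation; "ft_force": force on the tool from outside, world axes, zero at the start; "torque": the same for the moment, N m; "grip_width": opening from 0.0 (shut) to 1.0 (fully open); "grasp_force": force on a finger pad.
Only numpy, scipy, OpenCV 4.12 (cv2) and the standard library are available. Lean on these libraries where they do the work, as an engineer would, in place of code of your own. Each camera call takes 0.05 s, during which the arm holds its last target. There are 200 camera calls.

TASK

The belt pulley of the take-up idler still needs its retaining clip, which already lies on the pulley's face with its mouth towards the axle. Pick up the clip fork and with it, never with the gripper, push the clip sideways into the axle's groove until it snaps in and sits fully home. The axle stands on a loose slide that gives way until it meets its tension screw, so go by feel: the clip is spoiled if the fork presses it with more than 25 N. Then lay the fork flat on the bench again, clear of the idler, and leave the oiler, the grease tin and the wrench where they are.

Things in the scene. Friction and masses are not known exactly. Their poses are not given: they have to be found in the camera images.
- groove (a point): Middle of the axle's groove: on the axle's centre line, level with the pulley's top face, 50 mm above the bench. The groove is right above that face: floor diameter 24 mm, 5.5 mm high. x is level and points along the travel of the slide, away from the clip; z up. The point moves with the axle.
- axle_top (a point): Top of the axle, an upright steel pin 30 mm in diameter, 66.5 mm above the bench. It stands on a slide block (0.95 kg with pulley) that lies loose between two rails: a push of 2 to 8 N moves axle, pulley and clip along +x until the block meets its tension screw, 3 to 35 mm farther on (different each time, hidden under the pulley). It stays where it is left.
- pulley: Aluminium belt pulley, 96 mm in diameter, fixed on the axle. Origin: centre of its flat, clear top face, 50 mm above the bench. Below it is the idler's grey base plate, bolted to the bench: 184 x 116 x 10 mm, its near end 78 mm from where the axle starts, with rails and screw heads up to 24 mm high; the tension screw is at its far (+x) end.
- clip: E-clip of dark spring steel: open ring, 44 mm outer, 31 mm inner diameter, 3.5 mm thick, a lug inside its back and one on each of its two springy arms. Loose, flat on the pulley's face. Origin: ring centre, underside; +x out of the mouth, towards the axle within 0.25 rad; z up. It starts 15 to 20 mm short of the groove point; home is with its origin on that point.
- clip_back (a point): Outermost point of the clip's back, 22 mm behind its origin, at its underside; here the fork pushes. The lugs meet the groove's floor with the clip about 11.5 mm short of home. Once the slide is against its stop, the push needed has its peak of 12 to 18 N some 8 to 10 mm short; then the clip jumps home by itself and the force drops, and rises again when the fork follows up.
- fork: Clip fork, about 0.13 kg: wooden handle 96 mm long, 22 mm wide, 26 mm high with straight sides, brass ferrule, flat steel shank, crescent blade 4 mm thick. Origin: middle of the handle, underside; +x along the tool to the blade; z up. It reaches from 48 mm behind to 103 mm ahead of the origin. The blade's underside is 11 mm, the shank's 12.5 mm above that of the handle.
- fork_grip (a point): Good place to grip the handle, near the fork's centre of mass: 8 mm ahead of its origin and 18 mm above its underside; axes as the fork's, so the fingers close along y, on 22 mm.
- fork_mouth (a point): Centre of the fork's crescent, level with the blade's underside: 114 mm ahead of the fork's origin, 11 mm above it; axes as the fork's. The crescent (inner radius 22.7 mm, 55 degrees either side) opens to +x and fits round the clip's back: then the clip's origin is at this point. While pushing, the blade's underside may be 0 to 2 mm above the pulley's face.
- oil_bottle: Bystander: small white oiler bottle with a red nozzle, 40 mm in diameter, 105 mm tall, standing on the bench. Origin: centre of its underside.
- grease_tin: Bystander: flat yellow and blue grease tin, 67 mm in diameter, 32 mm high. Origin: centre of its underside.
- wrench: Bystander: combination wrench, 189 mm long, 41 mm wide, 7 mm high, lying flat near the front edge of the bench. Origin: its middle, underside; its length runs along its y axis.
Mind the look-alikes: they are no part of the job. There is more than one size of the fork; the job needs the largest.

How it is judged:
On the way, in this order (a step that is already met when the one before it is completed fails the run):
1. the fork is picked up (height (world z) of fork above 0.025 m), for 0.2 s.
2. the clip sits home in the groove (horizontal distance between clip and groove below 0.0015 m and z of clip in the frame of groove below 0.0025 m), for 0.1 s.
At the end, for the whole second after the job is handed in: The clip sits home in the axle's groove, flat and at rest, its centre within 1.5 mm of the axle's line, and the fork lies flat and still on the bench, its handle at least 120 mm from the axle (all of step 2 and z of clip in the frame of groove above -0.002 m and angle between clip's own z axis and vertical below 0.12 rad and linear speed of each of clip, fork below 0.01 m/s and height (world z) of fork below 0.028 m and angle between fork's own x axis and vertical between 1.4 and 1.74 rad and horizontal distance between fork and groove above 0.12 m); the robot touches nothing.
It fails at once if the clip is rammed: the fork presses on it with more than 25 N (contact force between fork and clip above 25 N).
It fails at once if the gripper's fingers or the arm touch the clip (contact force between any of the fingers, the arm and clip above 0.5 N).
It fails at once if the oiler is shifted by 30 mm or tipped (distance of oil_bottle from where it was at the start of the episode above 0.03 m or angle between oil_bottle's own z axis and vertical above 0.4 rad).
It fails at once if the grease tin or the wrench is shifted by 30 mm (distance of any of grease_tin, wrench from where it was at the start of the episode above 0.03 m).
It also fails if it takes over 58 s, if anything falls off the work surface, if the arm or the gripper's body presses on something with over 40 N, if the wrist force passes 120 N, or if a joint passes its speed limit or range.

## Working session

There is one attempt and no reset: what is moved stays moved. The work goes in short steps, Python scripts to look and compute and a tool call to move; the robot and the scene stay as the last step left them, time stands still between calls to the robot, and variables do not carry over. Pictures are saved under pics/ and viewed, at most 10 in all, crops included, and the job is handed in when it is done.

Besides the shell and the picture viewer there is one more tool, called after "Call:" as name(argument=value, ...) on one line, values as JSON. move_arm: Moves the arm, as the interface text tells. Its arguments: {"type":"object","properties":{"plan":{"type":"array","items":{"type":"object","properties":{"delta_pos":{"type":"array","items":{"type":"number"}},"turn":{"type":"array","items":{"type":"number"}},"fingers":{"type":"number"}}}},"force":{"type":"number"}},"required":["plan"]}

```bash
mkdir -p pics; python3 - <<'E'
from workcell import get_obs,camera,tip_reach
import cv2,numpy as np,pickle
o=get_obs();print(o,tip_reach)
for n in("top","scene"):
    c=camera(n);pickle.dump(c,open(n+'.pkl','wb'));cv2.imwrite(f'pics/{n}.png',cv2.resize(c['color'][...,::-1],(768,576),interpolation=cv2.INTER_CUBIC))
    print(n,c['fx'],c['fy'],c['cx'],c['cy'],c['R'],c['t'])
c=camera("wrist");print(c['tool_from_camera'],c['fx'])
E
```

```text
{'clock': 0.0, 'joint_pos': array([ 1.13738336,  0.33284744, -0.06471959,  1.46095658,  0.02157347,
        1.34989897, -0.08851687]), 'joint_velocities': array([ 0.00049195,  0.00028516, -0.00105279, -0.00092626,  0.00127627,
       -0.00036165,  0.00065936]), 'tau': array([-5.54775306e-04, -6.25457811e+01,  4.85483254e-02, -3.91612852e+01,
        1.61169574e-02,  1.00960521e-02, -2.61379466e-05]), 'position': array([ 0.24946384, -0.57265488,  0.24152393]), 'ee_rot': array([ 9.78976164e-01,  2.03973451e-01, -1.61394546e-04, -6.89412082e-04]), 'ft_force': array([-0.16727128, -0.85440037,  0.67620361]), 'torque': array([-0.02786357,  0.01605303,  0.01814697]), 'grasp_force': 0.0, 'grip_width': 0.9987758368113637} 0.011
top 461.26631945012565 461.26631945012565 254.35343419919474 189.62719633893883 [[-0.00410875 -0.99998376 -0.0039501 ]
 [-0.99656143  0.00442152 -0.08273917]
 [ 0.0827553   0.00359657 -0.99656341]] [-0.01799169  0.53656172  1.2988316 ]
scene 445.5280881067829 445.5280881067829 256.9290297196388 190.14457575652156 [[-0.90021506 -0.43513336 -0.01648647]
 [-0.30211802  0.65139945 -0.69599099]
 [ 0.31358818 -0.62156071 -0.71786122]] [0.47482121 0.22059356 1.15606067]
[[ 1.77129552e-04 -9.44154448e-01 -3.29503183e-01  8.47182086e-02]
 [ 9.99999972e-01  1.14859385e-04  2.08448814e-04  6.27261217e-04]
 [-1.58961342e-04 -3.29503211e-01  9.44154441e-01 -1.30842549e-01]
 [ 0.00000000e+00  0.00000000e+00  0.00000000e+00  1.00000000e+00]] 327.50474168176527
```

View pics/top.png

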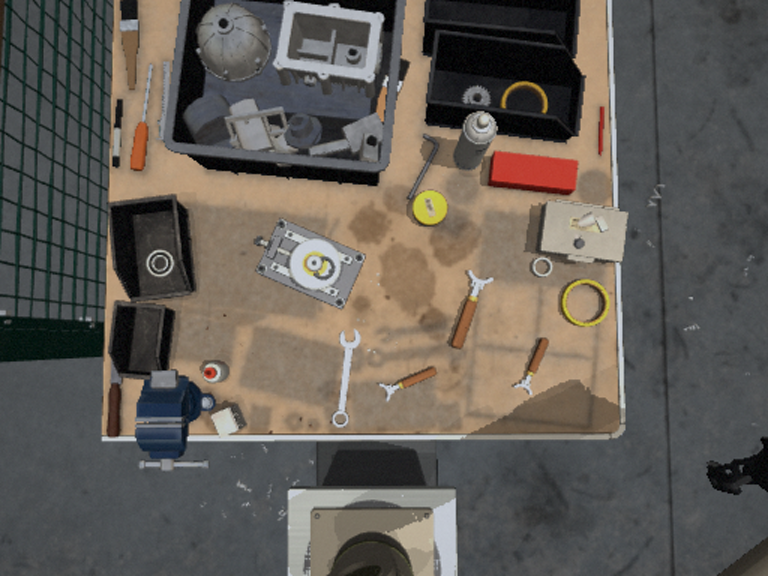

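View pics/scene.png

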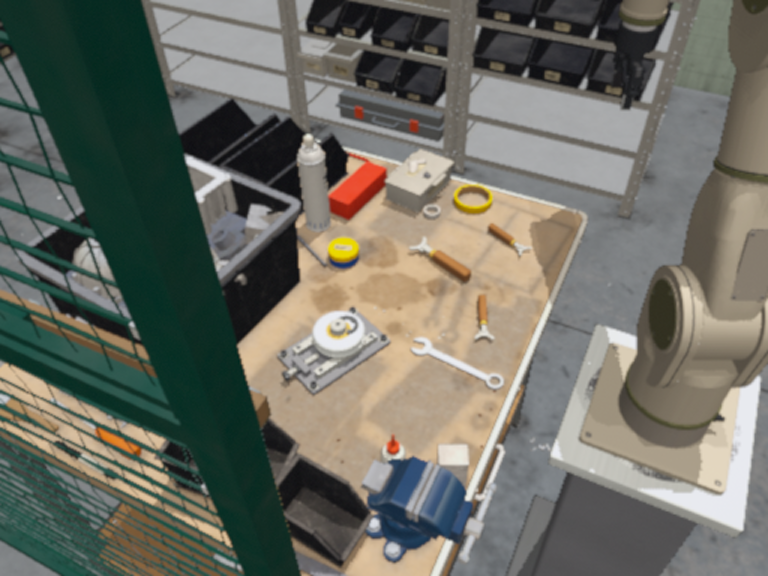

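The largest fork is at about (470,310) zoomed, and the idler at about (315,265) with its screw end towards (262,242). The two smaller forks are at (410,380) and (535,365). I'll zoom in on both areas.

```bash
cat > h.py <<'E'
import numpy as np,cv2,pickle
from scipy.spatial.transform import Rotation as Ro
def ray(c,u,v,z,T=None):
    """pixel -> world point at height z; T = world_from_camera"""
    if T is None:
        Rw=c['R'].T;o=-Rw@c['t']
    else: Rw=T[:3,:3];o=T[:3,3]
    d=Rw@np.array([(u-c['cx'])/c['fx'],(v-c['cy'])/c['fy'],1.]);return o+d*(z-o[2])/d[2]
def wT(o,c):
    T=np.eye(4);T[:3,:3]=Ro.from_quat(o['ee_rot']).as_matrix();T[:3,3]=o['position'];return T@c['tool_from_camera']
E
python3 - <<'E'
from h import *
c=pickle.load(open('top.pkl','rb'))
r=lambda u,v,z:ray(c,u/1.5,v/1.5,z).round(4)
print('axle',r(315,264,.066),'plate corners',[r(*p,.01) for p in((282,220),(364,262),(342,307),(257,268))])
print('fork tail,blade',r(457,346,.02),r(478,280,.012),'bottle',r(213,372,.05),'tin',r(430,207,.03),'wrench',r(350,335,0),r(340,420,0))
im=c['color'][...,::-1]
a=cv2.resize(im[140:210,165:250],None,fx=6,fy=6,interpolation=cv2.INTER_CUBIC)
b=cv2.resize(im[175:240,290:345],None,fx=5,fy=6,interpolation=cv2.INTER_CUBIC)
o=np.zeros((420,800,3),np.uint8);o[:a.shape[0],:a.shape[1]]=a;o[:b.shape[0],515:515+b.shape[1]]=b
cv2.imwrite('pics/crop.png',o)
E
```

```text
axle [0.5714 0.1025 0.066 ] plate corners [array([0.664 , 0.1726, 0.01  ]), array([0.5812, 0.0135, 0.01  ]), array([0.4943, 0.0559, 0.01  ]), array([0.5704, 0.2202, 0.01  ])]
fork tail,blade [ 0.4188 -0.163   0.02  ] [ 0.5451 -0.2059  0.012 ] bottle [0.3729 0.2923 0.05  ] tin [ 0.6842 -0.1138  0.03  ] wrench [0.4407 0.0411 0.    ] [0.2788 0.0602 0.    ]
```

View pics/crop.png

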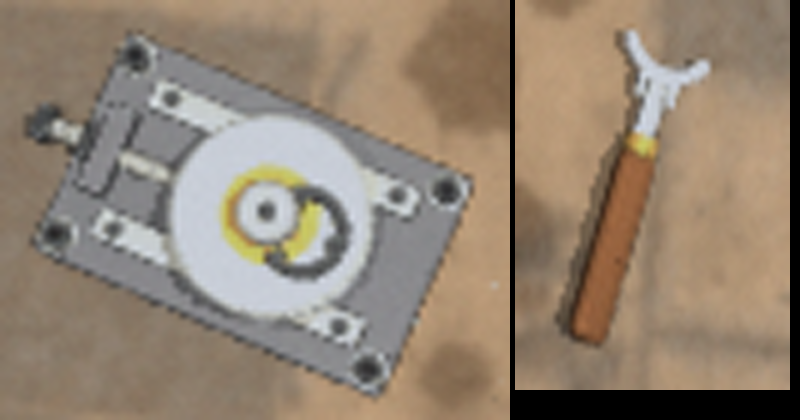

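Careful with the scale: shifts go in shares of 0.4 m and turns go in shares of 4 rad. That gives: 0.361 m / 0.4 = 0.9025, 0.04 m / 0.4 = 0.1, 0.741 rad / 4 = 0.1853.

Call:
move_arm(plan=[{"delta_pos":[0.15,-0.1125,0.0175],"turn":[0,0,0.03]},{"delta_pos":[0.275,-0.2,0.035],"turn":[0,0,0.0625]},{"delta_pos":[0.4,-0.3,0.05],"turn":[0,0,0.0925]},{"delta_pos":[0.525,-0.3925,0.0625],"turn":[0,0,0.125]},{"delta_pos":[0.65,-0.4875,0.075],"turn":[0,0,0.155]},{"delta_pos":[0.775,-0.5825,0.0875],"turn":[0,0,0.185]},{"delta_pos":[0.9025,-0.675,0.1],"turn":[0,0,0.1853]},{"delta_pos":[0.9025,-0.675,0.1],"turn":[0,0,0.1853]},{"delta_pos":[0.9025,-0.675,0.1],"turn":[0,0,0.1853]},{"delta_pos":[0.9025,-0.675,0.1],"turn":[0,0,0.1853]}])

```text
validation failed for argument at $.pl...
```

```bash
python3 - <<'E'
from workcell import *
from h import *
o=get_obs();c=camera('wrist');pickle.dump((o,c),open('w1.pkl','wb'))
print(o['clock'],o['position'],o['joint_pos'].round(2),Ro.from_quat(o['ee_rot']).as_matrix().round(4))
cv2.imwrite('pics/w1.png',c['color'][...,::-1])
E
```

```text
0.15 [ 0.24949512 -0.57274386  0.24169833] [ 1.14  0.33 -0.06  1.46  0.02  1.35 -0.09] [[ 9.168e-01  3.994e-01 -4.000e-04]
 [ 3.994e-01 -9.168e-01  1.000e-03]
 [ 0.000e+00 -1.100e-03 -1.000e+00]]
```

View pics/w1.png

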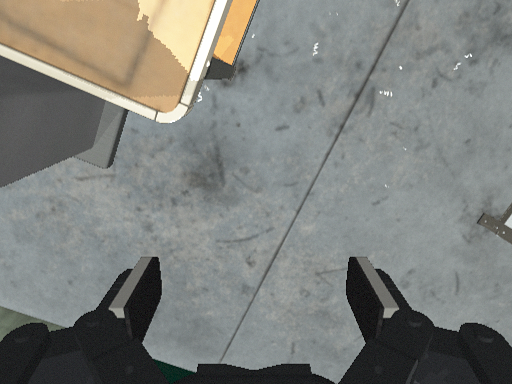

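The move was refused, so the picture shows only the floor from the start pose. I suspect "fingers" is required in every row.

Converted, 0.361 m / 0.4 = 0.9025, 0.06 m / 0.4 = 0.15, 0.741 rad / 4 = 0.1853.

Call:
move_arm(plan=[{"delta_pos":[0.15,-0.1125,0.0175],"turn":[0,0,0.03],"fingers":0},{"delta_pos":[0.275,-0.2,0.035],"turn":[0,0,0.0625],"fingers":0},{"delta_pos":[0.4,-0.3,0.05],"turn":[0,0,0.0925],"fingers":0},{"delta_pos":[0.525,-0.3925,0.0625],"turn":[0,0,0.125],"fingers":0},{"delta_pos":[0.65,-0.4875,0.075],"turn":[0,0,0.155],"fingers":0},{"delta_pos":[0.775,-0.5825,0.0875],"turn":[0,0,0.185],"fingers":0},{"delta_pos":[0.9025,-0.675,0.1],"turn":[0,0,0.1853],"fingers":0},{"delta_pos":[0.9025,-0.675,0.1],"turn":[0,0,0.1853],"fingers":0},{"delta_pos":[0.9025,-0.675,0.1],"turn":[0,0,0.1853],"fingers":0},{"delta_pos":[0.9025,-0.675,0.1],"turn":[0,0,0.1853],"fingers":0}])

```text
clock: 1.45
position: [0.4719, -0.1833, 0.2023]
ee_rot: [0.986, -0.166, -0.0, 0.0]
ft_force: [0.1, -0.5, 0.3]
grip_width: 1.001
grasp_force: 0.0
```

```bash
python3 - <<'E'
from workcell import *
from h import *
o=get_obs();c=camera('wrist');pickle.dump((o,c),open('w1.pkl','wb'))
print(o['clock'],o['position'],o['joint_pos'].round(2),Ro.from_quat(o['ee_rot']).as_matrix().round(4))
cv2.imwrite('pics/w1b.png',c['color'][...,::-1])
E
```

```text
1.45 [ 0.47193865 -0.18328096  0.20229818] [ 0.6   0.12 -0.34  1.81  0.04  1.22 -1.66] [[ 9.451e-01 -3.267e-01 -4.000e-04]
 [-3.267e-01 -9.451e-01 -6.000e-04]
 [-2.000e-04  7.000e-04 -1.000e+00]]
```

View pics/w1b.png

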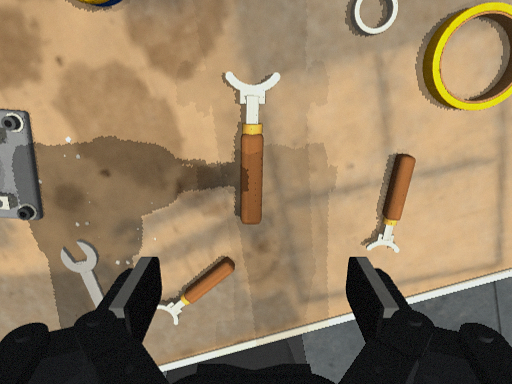

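The large fork is centred: the handle runs from (252,134) to (251,224) and the crescent tips are at (229,75) and (277,75). Next I measure the handle exactly.

```bash
cat >> h.py <<'E'
def fork_handle(o,c,roi,z=.026):
    x0,x1,y0,y1=roi
    im=cv2.cvtColor(np.ascontiguousarray(c['color']),cv2.COLOR_RGB2HSV);m=np.zeros(im.shape[:2],np.uint8)
    m[y0:y1,x0:x1]=cv2.inRange(im,(3,120,50),(14,255,190))[y0:y1,x0:x1]
    m=cv2.morphologyEx(m,cv2.MORPH_OPEN,np.ones((3,3)))
    n=max(cv2.findContours(m,0,2)[0],key=cv2.contourArea)[:,0]
    P=np.array([ray(c,*p,z,wT(o,c))[:2] for p in n])
    return cv2.minAreaRect((P*1000).astype(np.float32)),n
E
python3 - <<'E'
from h import *
o,c=pickle.load(open('w1.pkl','rb'))
r,n=fork_handle(o,c,(220,285,120,235));print(r,n.min(0),n.max(0))
T=wT(o,c)
for p in((229,75),(277,75),(253,88),(252,129)):print(p,ray(c,*p,.015,T).round(4))
hsv=cv2.cvtColor(c['color'],cv2.COLOR_RGB2HSV);print(hsv[180,252],hsv[180,300],hsv[180,200])
E
```

```text
((461.90374755859375, -178.7202911376953), (20.417266845703125, 91.52819061279297), 70.22677612304688) [241 134] [262 223]
(229, 75) [ 0.561  -0.1914  0.015 ]
(277, 75) [ 0.5466 -0.233   0.015 ]
(253, 88) [ 0.5431 -0.2085  0.015 ]
(252, 129) [ 0.5077 -0.1952  0.015 ]
[ 13 161 147] [ 16  95 166] [ 15 110  81]
```

Converted, 0.188 m / 0.4 = 0.47, -0.003 m / 0.4 = -0.0075, 0.013 rad / 4 = 0.0033.

Call:
move_arm(plan=[{"delta_pos":[-0.0075,-0.0025,0.15],"turn":[0,0,0.0033],"fingers":0.3},{"delta_pos":[-0.0075,-0.0025,0.3],"turn":[0,0,0.0033],"fingers":0.4},{"delta_pos":[-0.0075,-0.0025,0.4125],"turn":[0,0,0.0033],"fingers":0.4},{"delta_pos":[-0.0075,-0.0025,0.47],"turn":[0,0,0.0033],"fingers":0.4},{"delta_pos":[-0.0075,-0.0025,0.47],"turn":[0,0,0.0033],"fingers":0.4},{"delta_pos":[-0.0075,-0.0025,0.47],"turn":[0,0,0.0033],"fingers":0.4}], force=100)

```text
clock: 2.25
position: [0.4707, -0.1804, 0.0155]
ee_rot: [0.985, -0.171, 0.001, 0.0]
ft_force: [-0.4, 1.1, 0.4]
grip_width: 0.596
grasp_force: 0.0
```

Call:
move_arm(plan=[{"delta_pos":[0,0,0],"turn":[0,0,0],"fingers":1},{"delta_pos":[0,0,0],"turn":[0,0,0],"fingers":1},{"delta_pos":[0,0,0],"turn":[0,0,0],"fingers":1},{"delta_pos":[0,0,0],"turn":[0,0,0],"fingers":1},{"delta_pos":[0,0,0],"turn":[0,0,0],"fingers":1}], force=100)

```text
clock: 2.88
position: [0.4709, -0.1798, 0.0157]
ee_rot: [0.985, -0.171, 0.001, 0.0]
ft_force: [-2.0, 1.0, 9.0]
grip_width: 0.236
grasp_force: 98.5
```

Converted, -0.247 m / 0.4 = -0.6175, -0.234 m / 0.4 = -0.585, -1.454 rad / 4 = -0.3635.

Call:
move_arm(plan=[{"delta_pos":[0,0,-0.075],"turn":[0,0,0],"fingers":1},{"delta_pos":[0,0,-0.2],"turn":[0,0,0],"fingers":1},{"delta_pos":[0,-0.05,-0.325],"turn":[0,0,-0.0375],"fingers":1},{"delta_pos":[-0.025,-0.125,-0.425],"turn":[0,0,-0.08],"fingers":1},{"delta_pos":[-0.05,-0.2,-0.5],"turn":[0,0,-0.12],"fingers":1},{"delta_pos":[-0.075,-0.2875,-0.55],"turn":[0,0,-0.1625],"fingers":1},{"delta_pos":[-0.1,-0.375,-0.585],"turn":[0,0,-0.205],"fingers":1},{"delta_pos":[-0.125,-0.4625,-0.585],"turn":[0,0,-0.2475],"fingers":1},{"delta_pos":[-0.15,-0.55,-0.585],"turn":[0,0,-0.2875],"fingers":1},{"delta_pos":[-0.1675,-0.6175,-0.585],"turn":[0,0,-0.3275],"fingers":1},{"delta_pos":[-0.1675,-0.6175,-0.585],"turn":[0,0,-0.3635],"fingers":1},{"delta_pos":[-0.1675,-0.6175,-0.585],"turn":[0,0,-0.3635],"fingers":1}])

```text
clock: 4.38
position: [0.4901, 0.0758, 0.2486]
ee_rot: [0.85, 0.527, 0.0, 0.0]
ft_force: [0.4, 0.0, -1.1]
grip_width: 0.232
grasp_force: 97.9
```

Call:
move_arm(plan=[{"delta_pos":[0,0,0],"turn":[0,0,0],"fingers":1},{"delta_pos":[0,0,0],"turn":[0,0,0],"fingers":1}])

```text
clock: 4.62
position: [0.4903, 0.0753, 0.2484]
ee_rot: [0.85, 0.526, -0.0, 0.0]
ft_force: [-0.5, -0.5, -0.7]
grip_width: 0.236
grasp_force: 97.9
```

```bash
python3 - <<'E'
from workcell import *
from h import *
o=get_obs();c=camera('wrist');t=camera('top');pickle.dump((o,c,t),open('w2.pkl','wb'))
print(o['clock'],o['position'],o['joint_pos'].round(2),Ro.from_quat(o['ee_rot']).as_matrix().round(4),o['ft_force'])
cv2.imwrite('pics/w2.png',cv2.resize(c['color'][...,::-1],(768,576),interpolation=cv2.INTER_CUBIC))
E
```

```text
4.625 [0.49025474 0.07533963 0.24837619] [ 0.38  0.09 -0.65  1.76  0.06  1.32 -0.75] [[ 4.462e-01  8.949e-01  2.000e-04]
 [ 8.949e-01 -4.462e-01 -3.000e-04]
 [-2.000e-04  3.000e-04 -1.000e+00]] [-0.53382094 -0.46715103 -0.71332277]
```

View pics/w2.png

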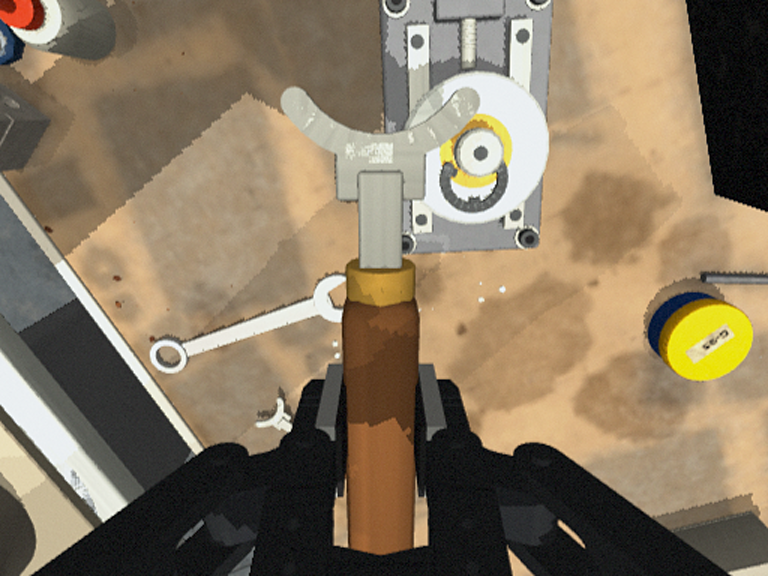

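The fork is held straight. In the zoomed picture the crescent tips are at about (293,100) and (467,100), the axle top at (480,153), the clip ring around (473,185) with its mouth towards the axle, and the screw is up. Now I measure.

```bash
python3 - <<'E'
from h import *
o,c,t=pickle.load(open('w2.pkl','rb'));T=wT(o,c)
hsv=cv2.cvtColor(c['color'],cv2.COLOR_RGB2HSV)
W=lambda n,z:np.array([ray(c,*p,z,T)[:2]*1000 for p in n],np.float32)
# clip
m=np.zeros((384,512),np.uint8);cv2.circle(m,(320,98),44,255,-1)
d=(cv2.inRange(hsv,(0,0,0),(180,255,110))&m)
d[:107]=0
cs=[k for k in cv2.findContours(d,0,1)[0] if cv2.contourArea(k)>20]
for k in cs:print('dark',cv2.boundingRect(k),cv2.contourArea(k),[np.round(x,1) for x in cv2.minEnclosingCircle(W(k[:,0],.0535))])
# axle: yellow ring inner / pulley
y=cv2.inRange(hsv,(20,120,120),(35,255,255))&m
print('yellow',cv2.boundingRect(y))
for nm,p,z in(('axletop',(480,153),.0665),):print(nm,W([np.array(p)/1.5],z))
# plate edges yaw: right edge & left edge screw heads
print('bolts',W([np.array(p)/1.5 for p in((396,3),(407,243),(538,2),(528,238))],.02))
# fork inner arc at blade top
zb=o['position'][2]-.0007
w=cv2.inRange(hsv,(0,0,110),(180,60,255))
pts=[]
for u in range(205,298,4):
    col=np.where(w[55:110,u]>0)[0]
    pts.append((u,55+col[0] if len(col) else -1))
print(pts)
s=[p for p in pts if 215<=p[0]<=278]
P=np.array([ray(c,*p,zb,T) for p in s]);R=Ro.from_quat(o['ee_rot']).as_matrix();Q=(P-o['position'])@R*1000
A=np.c_[2*Q[:,:2],np.ones(len(Q))];x=np.linalg.lstsq(A,(Q[:,:2]**2).sum(1),rcond=None)[0];print('mouth in tool',x[:2],np.sqrt(x[2]+x[0]**2+x[1]**2))
h=W([np.array(p)/1.5 for p in((380,160),(380,262))],zb);print(h)
cv2.imwrite('pics/d.png',cv2.resize(np.hstack([c['color'][50:160,255:375,::-1],cv2.merge([d]*3)[50:160,255:375]]),None,fx=3.3,fy=4))
E
```

```text
dark (293, 108, 45, 33) 359.5 [array([564.8,  88.8]), np.float64(21.9)]
yellow (294, 76, 47, 49)
axletop [[573.3926  103.61332]]
bolts [[567.76086  207.26567 ]
 [505.78284   60.598774]
 [649.86176  166.96957 ]
 [588.4915    23.68152 ]]
[(205, np.int64(64)), (209, np.int64(69)), (213, np.int64(73)), (217, np.int64(76)), (221, np.int64(79)), (225, np.int64(81)), (229, np.int64(55)), (233, np.int64(85)), (237, np.int64(86)), (241, np.int64(87)), (245, np.int64(86)), (249, np.int64(89)), (253, np.int64(64)), (257, np.int64(55)), (261, np.int64(55)), (265, np.int64(55)), (269, np.int64(55)), (273, np.int64(55)), (277, np.int64(55)), (281, np.int64(55)), (285, np.int64(55)), (289, np.int64(55)), (293, np.int64(55)), (297, np.int64(55))]
mouth in tool [88.36473217 -2.60696047] 8.736755992872828
[[523.28577 140.83289]
 [510.96204 116.11193]]
```

View pics/d.png

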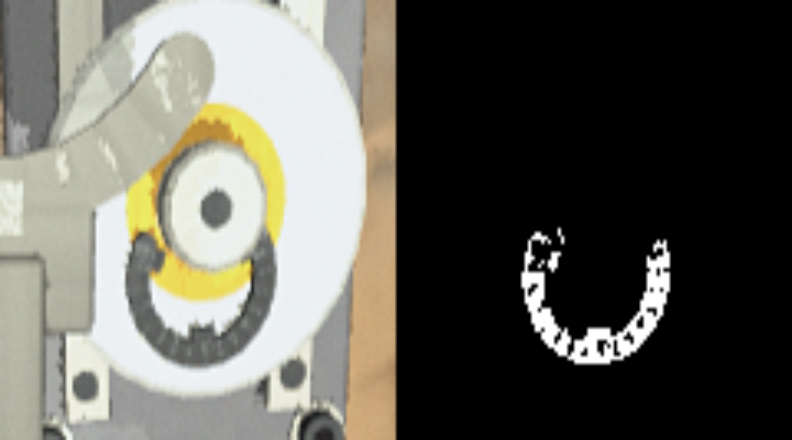

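```bash
cat > chk.py <<'E'
from workcell import *
from h import *
import sys
def tool_pts(c,uv):
    out=[]
    for u,v in uv:
        z=np.median(c['range_z'][v-1:v+2,u-1:u+2]);p=c['tool_from_camera']@[(u-c['cx'])/c['fx']*z,(v-c['cy'])/c['fy']*z,z,1];out.append(p[:3]*1000)
    return np.array(out)
E
python3 - <<'E'
from chk import *
o,c,t=pickle.load(open('w2.pkl','rb'));T=wT(o,c)
R=Ro.from_quat(o['ee_rot']).as_matrix()
q=lambda u,v:((ray(c,u,v,o['position'][2]-.0007,T)-o['position'])@R*1000)[:2].round(1)
print('arc bottom',q(253,88.5),'tips inner',q(*np.array([307,112])/1.5),'tip outer ends',q(195,59),q(311,59))
print(tool_pts(c,[(200,70),(225,87),(253,98),(280,87),(303,70),(253,130),(253,160),(253,200),(240,230),(262,230),(253,260)]).round(1))
p=tool_pts(c,[(350,90),(345,75),(350,110),(340,130)]);print('pulley z world',(p/1000@R.T+o['position'])[:,2])
p=tool_pts(c,[(315,102),(325,104)]);print('axle top z world',(p/1000@R.T+o['position']).round(4))
E
```

```text
arc bottom [80.1  0.2] tips inner [ 85.1 -18.1] tip outer ends [ 90.6 -21.4] [90.6 21.8]
[[ 86.8 -19.9   1.7]
 [ 80.6 -10.6   1.7]
 [ 76.5   0.2   1.8]
 [ 80.6  10.6   1.9]
 [ 86.8  19.2   1.8]
 [ 64.6   0.2  -1.1]
 [ 52.4   0.2  -0.9]
 [ 37.2   0.2  -6.6]
 [ 25.   -5.1  -9.3]
 [ 25.2   3.9  -9.6]
 [ 11.3   0.2  -9.8]]
pulley z world [0.04910453 0.04980369 0.04955577 0.04930358]
axle top z world [[0.5694 0.1055 0.0656]
 [0.577  0.0997 0.0655]]
```

Converted, 0.188 m / 0.4 = 0.47, 0.148 m / 0.4 = 0.37, -0.022 rad / 4 = -0.0055.

Call:
move_arm(plan=[{"delta_pos":[-0.0875,0.075,0.05],"turn":[0,0,-0.0055],"fingers":1},{"delta_pos":[-0.1793,0.158,0.15],"turn":[0,0,-0.0055],"fingers":1},{"delta_pos":[-0.1793,0.158,0.275],"turn":[0,0,-0.0055],"fingers":1},{"delta_pos":[-0.1793,0.158,0.37],"turn":[0,0,-0.0055],"fingers":1},{"delta_pos":[-0.1793,0.158,0.425],"turn":[0,0,-0.0055],"fingers":1},{"delta_pos":[-0.1793,0.158,0.46],"turn":[0,0,-0.0055],"fingers":1},{"delta_pos":[-0.1793,0.158,0.47],"turn":[0,0,-0.0055],"fingers":1},{"delta_pos":[-0.1793,0.158,0.47],"turn":[0,0,-0.0055],"fingers":1},{"delta_pos":[-0.1793,0.158,0.47],"turn":[0,0,-0.0055],"fingers":1}])

```text
clock: 5.85
position: [0.5157, -0.0166, 0.0612]
ee_rot: [0.844, 0.537, 0.001, 0.001]
ft_force: [-0.2, 1.2, -1.5]
grip_width: 0.236
grasp_force: 98.1
```

```bash
python3 - <<'E'
from chk import *
o=get_obs();c=camera('wrist');pickle.dump((o,c),open('w3.pkl','wb'))
print(o['clock'],o['position'],o['ft_force'],Ro.from_quat(o['ee_rot']).as_matrix().round(4))
cv2.imwrite('pics/w3.png',cv2.resize(c['color'][:200,100:412,::-1],(780,500),interpolation=cv2.INTER_CUBIC))
E
```

```text
5.85 [ 0.51570725 -0.01656615  0.06121038] [-0.21546953  1.24928639 -1.52803958] [[ 4.242e-01  9.056e-01  1.600e-03]
 [ 9.056e-01 -4.242e-01 -3.000e-04]
 [ 4.000e-04  1.500e-03 -1.000e+00]]
```

View pics/w3.png

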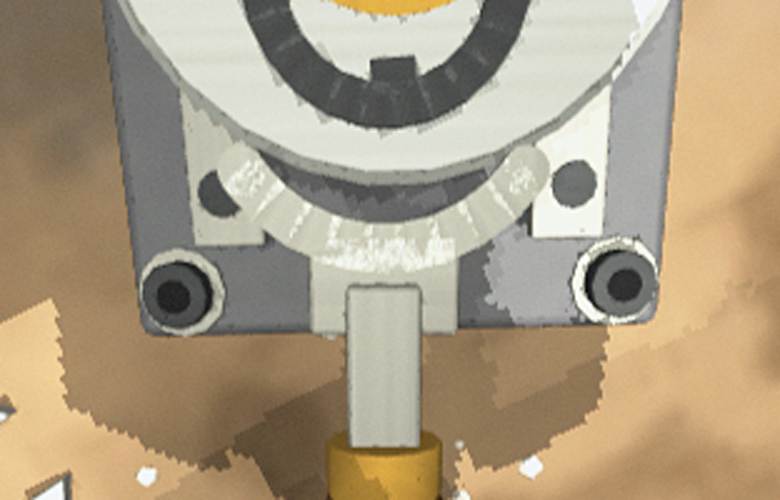

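The fork crescent lies just behind the clip, with its arc bottom at about (385,220), the clip's back at (393,130) and the yellow ring above. I'll compute the lateral offsets from this view.

```bash
python3 - <<'E'
from chk import *
o,c=pickle.load(open('w3.pkl','rb'));T=wT(o,c);R=Ro.from_quat(o['ee_rot']).as_matrix()
tl=lambda n,z:np.array([((ray(c,*p,z,T)-o['position'])@R*1000)[:2] for p in n])
def fit(Q):
    A=np.c_[2*Q,np.ones(len(Q))];x=np.linalg.lstsq(A,(Q**2).sum(1),rcond=None)[0];return x[:2].round(2),round(float(np.sqrt(x[2]+x[:2]@x[:2])),2)
hsv=cv2.cvtColor(c['color'],cv2.COLOR_RGB2HSV)
d=cv2.inRange(hsv,(0,0,0),(180,255,105));d[56:]=0;d[:,:190]=0;d[:,320:]=0
d=cv2.morphologyEx(d,cv2.MORPH_CLOSE,np.ones((3,3)))
n,l,s,_=cv2.connectedComponentsWithStats(d);i=1+s[1:,4].argmax();print(s[i])
o1=[];
for u in range(s[i][0]+6,s[i][0]+s[i][2]-6,3):
    v=np.where(l[:,u]==i)[0].max();o1.append((u,v))
print(o1[::6]);print('clip outer(top edge) ',fit(tl(o1,.0518)))
y=cv2.inRange(hsv,(15,120,100),(35,255,255));y[40:]=0
n,l,s,_=cv2.connectedComponentsWithStats(y);i=1+s[1:,4].argmax();print(s[i])
b=[(u,np.where(l[:,u]==i)[0].max()) for u in range(s[i][0]+1,s[i][0]+s[i][2]-1,2)];print('yellow',fit(tl(b,.0501)),b[::5])
# fork inner arc
f=[]
for u in range(200,308,3):
    z=c['range_z'][40:130,u];k=np.where((z>.1)&(z<.1385))[0]
    if len(k):f.append((u,40+k[0]))
zb=tool_pts(c,[(253,103)])[0];print('blade z',zb,f[::6])
print('inner',fit(tl([p for p in f if 206<p[0]<302],o['position'][2]-zb[2]/1000)))
pz=tool_pts(c,[(200,50),(310,50),(256,60)]);print('pulley',pz)
E
```

```text
[ 197    0  115   51 2569]
[(203, np.int64(16)), (221, np.int64(38)), (239, np.int64(48)), (257, np.int64(50)), (275, np.int64(46)), (293, np.int64(33))]
clip outer(top edge)  (array([115.96,   0.55]), 21.71)
[234   0  47   6 192]
yellow (array([133.54,   1.58]), 23.18) [(235, np.int64(1)), (245, np.int64(3)), (255, np.int64(5)), (265, np.int64(4)), (275, np.int64(2))]
blade z [74.65599137  0.18651309  1.66382916] [(200, np.int64(40)), (218, np.int64(40)), (236, np.int64(40)), (254, np.int64(40)), (272, np.int64(40)), (290, np.int64(40))]
inner (array([49.09,  0.57]), 49.1)
pulley [[ 94.51224871 -21.12533021  12.07159694]
 [ 94.50596375  23.04338792  11.90516326]
 [ 90.77754301   1.38640411  11.98872225]]
```

Converted, 0.01 m / 0.4 = 0.025, 0.008 m / 0.4 = 0.02.

Call:
move_arm(plan=[{"delta_pos":[0,0.001,0.0075],"turn":[0,0,0],"fingers":1},{"delta_pos":[0,0.001,0.0133],"turn":[0,0,0],"fingers":1},{"delta_pos":[0.0075,0.001,0.0133],"turn":[0,0,0],"fingers":1},{"delta_pos":[0.015,0.001,0.0133],"turn":[0,0,0],"fingers":1},{"delta_pos":[0.02,0.001,0.0133],"turn":[0,0,0],"fingers":1},{"delta_pos":[0.025,0.001,0.0133],"turn":[0,0,0],"fingers":1},{"delta_pos":[0.025,0.001,0.0133],"turn":[0,0,0],"fingers":1},{"delta_pos":[0.025,0.001,0.0133],"turn":[0,0,0],"fingers":1}])

```text
clock: 6.9
position: [0.5196, -0.0077, 0.055]
ee_rot: [0.844, 0.537, -0.0, 0.0]
ft_force: [0.0, 0.4, -0.8]
grip_width: 0.232
grasp_force: 98.1
```

```bash
cat > see.py <<'E'
from chk import *
def see(name):
    o=get_obs();c=camera('wrist');pickle.dump((o,c),open(name+'.pkl','wb'))
    print(o['clock'],o['position'].round(4),o['ft_force'].round(1),o['torque'].round(2))
    pz=tool_pts(c,[(253,103),(200,75),(310,75)]);print('blade z',pz.round(1))
    cv2.imwrite(f'pics/{name}.png',cv2.resize(c['color'][:160,100:412,::-1],(780,400),interpolation=cv2.INTER_CUBIC))
E
python3 -c "from see import *;see('w4')"
```

```text
6.9 [ 0.5196 -0.0077  0.055 ] [ 0.   0.4 -0.8] [0.01 0.01 0.06]
blade z [[ 74.6   0.2   1.8]
 [ 85.  -20.1   1.9]
 [ 85.   21.9   1.5]]
```

View pics/w4.png

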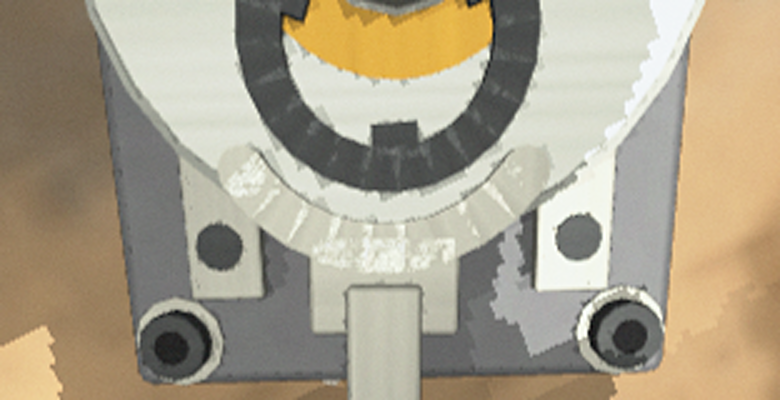

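The clip and axle are aligned at u≈391, the fork is centred at 385 and the gap is about 5 mm. I shift 1.1 mm right, raise 0.6 mm and go forward.

Converted, 0.008 m / 0.4 = 0.02, 0.007 m / 0.4 = 0.0175.

Call:
move_arm(plan=[{"delta_pos":[0.0025,0.0028,-0.0015],"turn":[0,0,0],"fingers":1},{"delta_pos":[0.0075,0.0028,-0.0015],"turn":[0,0,0],"fingers":1},{"delta_pos":[0.01,0.0028,-0.0015],"turn":[0,0,0],"fingers":1},{"delta_pos":[0.0125,0.0028,-0.0015],"turn":[0,0,0],"fingers":1},{"delta_pos":[0.015,0.0028,-0.0015],"turn":[0,0,0],"fingers":1},{"delta_pos":[0.0175,0.0028,-0.0015],"turn":[0,0,0],"fingers":1},{"delta_pos":[0.02,0.0028,-0.0015],"turn":[0,0,0],"fingers":1}])

```text
clock: 7.82
position: [0.5241, -0.0009, 0.0556]
ee_rot: [0.844, 0.537, -0.0, 0.0]
ft_force: [1.5, -0.2, -0.2]
grip_width: 0.232
grasp_force: 98.4
```

Converted, 0.002 m / 0.4 = 0.005, 0.001 m / 0.4 = 0.0025.

Call:
move_arm(plan=[{"delta_pos":[0.0025,0,0],"turn":[0,0,0],"fingers":1},{"delta_pos":[0.005,0,0],"turn":[0,0,0],"fingers":1}])

```text
clock: 8.07
position: [0.5249, 0.0009, 0.0556]
ee_rot: [0.844, 0.537, 0.0, 0.0]
ft_force: [0.1, -1.2, -0.8]
grip_width: 0.233
grasp_force: 98.4
```

```bash
python3 -c "from see import *;see('w5')"
```

```text
8.075 [0.5249 0.0009 0.0556] [ 0.1 -1.2 -0.8] [-0.1  -0.02 -0.37]
blade z [[ 74.6   0.2   1.9]
 [ 85.  -20.    1.2]
 [ 85.   21.9   1.8]]
```

View pics/w5.png

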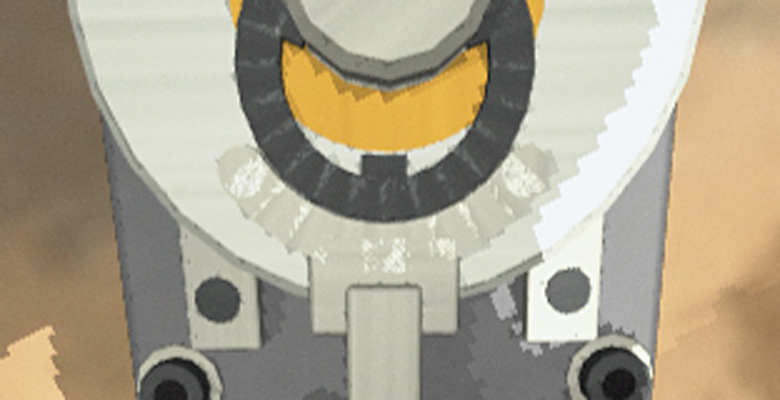

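The crescent sits round the clip's back, with the lugs at the axle's flanks. I continue by feel.

Converted, 0.003 m / 0.4 = 0.0075, 0.002 m / 0.4 = 0.005.

Call:
move_arm(plan=[{"delta_pos":[0.0025,0.0008,0],"turn":[0,0,0],"fingers":1},{"delta_pos":[0.005,0.0013,0],"turn":[0,0,0],"fingers":1},{"delta_pos":[0.0075,0.0013,0],"turn":[0,0,0],"fingers":1}])

```text
clock: 8.5
position: [0.5264, 0.0029, 0.0554]
ee_rot: [0.844, 0.536, -0.0, 0.0]
ft_force: [-1.8, -2.9, -2.0]
grip_width: 0.235
grasp_force: 98.6
```

Converted, 0.002 m / 0.4 = 0.005, 0.001 m / 0.4 = 0.0025.

Call:
move_arm(plan=[{"delta_pos":[0.0025,0,0],"turn":[0,0,0],"fingers":1},{"delta_pos":[0.005,0,0],"turn":[0,0,0],"fingers":1}])

```text
clock: 8.75
position: [0.5274, 0.0052, 0.0555]
ee_rot: [0.844, 0.537, -0.0, 0.0]
ft_force: [-1.2, -3.0, -1.1]
grip_width: 0.236
grasp_force: 98.6
```

Converted, 0.002 m / 0.4 = 0.005, 0.001 m / 0.4 = 0.0025.

Call:
move_arm(plan=[{"delta_pos":[0.0025,0,0],"turn":[0,0,0],"fingers":1},{"delta_pos":[0.005,0,0],"turn":[0,0,0],"fingers":1}])

```text
clock: 9.0
position: [0.5283, 0.0071, 0.0556]
ee_rot: [0.844, 0.537, -0.0, 0.0]
ft_force: [-1.1, -2.2, -1.4]
grip_width: 0.233
grasp_force: 98.6
```

Converted, 0.001 m / 0.4 = 0.0025.

Call:
move_arm(plan=[{"delta_pos":[0.0025,0,0],"turn":[0,0,0],"fingers":1}])

```text
clock: 9.12
position: [0.5288, 0.008, 0.0556]
ee_rot: [0.844, 0.537, -0.0, 0.0]
ft_force: [-1.7, -2.9, -1.2]
grip_width: 0.235
grasp_force: 98.6
```

Converted, 0.003 m / 0.4 = 0.0075, 0.002 m / 0.4 = 0.005.

Call:
move_arm(plan=[{"delta_pos":[0.0025,0,0],"turn":[0,0,0],"fingers":1},{"delta_pos":[0.005,0,0],"turn":[0,0,0],"fingers":1},{"delta_pos":[0.0075,0,0],"turn":[0,0,0],"fingers":1}])

```text
clock: 9.5
position: [0.5301, 0.0107, 0.0556]
ee_rot: [0.844, 0.537, 0.0, 0.0]
ft_force: [-1.5, -2.8, -1.2]
grip_width: 0.237
grasp_force: 98.6
```

Converted, 0.002 m / 0.4 = 0.005, 0.001 m / 0.4 = 0.0025.

Call:
move_arm(plan=[{"delta_pos":[0.0025,0,0],"turn":[0,0,0],"fingers":1},{"delta_pos":[0.005,0,0],"turn":[0,0,0],"fingers":1}])

```text
clock: 9.75
position: [0.5309, 0.0125, 0.0556]
ee_rot: [0.844, 0.537, 0.0, 0.0]
ft_force: [-1.0, -2.7, -0.8]
grip_width: 0.232
grasp_force: 98.6
```

Converted, 0.003 m / 0.4 = 0.0075, 0.002 m / 0.4 = 0.005.

Call:
move_arm(plan=[{"delta_pos":[0.0025,0,0],"turn":[0,0,0],"fingers":1},{"delta_pos":[0.005,0,0],"turn":[0,0,0],"fingers":1},{"delta_pos":[0.0075,0,0],"turn":[0,0,0],"fingers":1}])

```text
clock: 10.12
position: [0.5322, 0.0152, 0.0556]
ee_rot: [0.844, 0.537, 0.0, 0.0]
ft_force: [-1.0, -2.9, -1.5]
grip_width: 0.231
grasp_force: 98.6
```

```bash
python3 - <<'E'
from see import *
see('w6')
o,c=pickle.load(open('w6.pkl','rb'));T=wT(o,c);R=Ro.from_quat(o['ee_rot']).as_matrix()
hsv=cv2.cvtColor(c['color'],cv2.COLOR_RGB2HSV)
y=cv2.inRange(hsv,(15,120,100),(35,255,255));y[100:]=0;y[:,:170]=0;y[:,340:]=0
d=cv2.inRange(hsv,(0,0,0),(180,255,105));d[100:]=0;d[:,:190]=0;d[:,320:]=0
print('yellow',cv2.boundingRect(y),'dark',cv2.boundingRect(d))
E
```

```text
10.125 [0.5322 0.0152 0.0556] [-1.  -2.9 -1.5] [-0.64  0.27 -0.06]
blade z [[ 74.7   0.2   1.5]
 [ 85.  -20.1   2.3]
 [ 85.   21.9   1.7]]
yellow (190, 0, 127, 64) dark (194, 0, 120, 89)
```

View pics/w6.png

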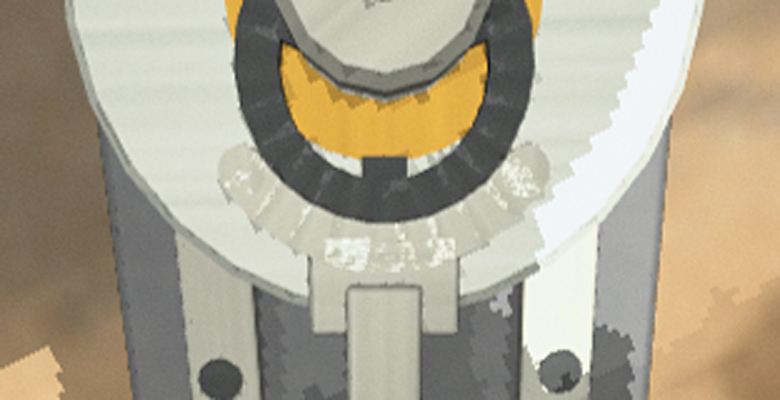

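That is more pictures than the limit of 10 allows, so I'll go on numbers only from here. In this one the clip, axle and fork are aligned at u≈385, the lugs touch the axle, and the slide is moving. I continue.

Converted, 0.003 m / 0.4 = 0.0075, 0.002 m / 0.4 = 0.005.

Call:
move_arm(plan=[{"delta_pos":[0.0025,0,0],"turn":[0,0,0],"fingers":1},{"delta_pos":[0.005,0,0],"turn":[0,0,0],"fingers":1},{"delta_pos":[0.0075,0,0],"turn":[0,0,0],"fingers":1}])

```text
clock: 10.55
position: [0.5333, 0.0176, 0.0555]
ee_rot: [0.844, 0.537, -0.0, 0.0]
ft_force: [-2.1, -5.6, -1.7]
grip_width: 0.238
grasp_force: 98.6
```

Converted, 0.002 m / 0.4 = 0.005, 0.001 m / 0.4 = 0.0025.

Call:
move_arm(plan=[{"delta_pos":[0.0025,0,0],"turn":[0,0,0],"fingers":1},{"delta_pos":[0.005,0,0],"turn":[0,0,0],"fingers":1}])

```text
clock: 10.8
position: [0.5335, 0.0181, 0.0553]
ee_rot: [0.844, 0.536, -0.001, 0.0]
ft_force: [-4.4, -9.6, 0.6]
grip_width: 0.233
grasp_force: 98.9
```

Call:
move_arm(plan=[{"delta_pos":[0.0013,0,0],"turn":[0,0,0],"fingers":1},{"delta_pos":[0.0025,0,0],"turn":[0,0,0],"fingers":1}])

```text
clock: 11.05
position: [0.5337, 0.0183, 0.0552]
ee_rot: [0.844, 0.536, -0.002, 0.001]
ft_force: [-6.8, -12.0, 2.1]
grip_width: 0.232
grasp_force: 99.1
```

Call:
move_arm(plan=[{"delta_pos":[0.0013,0,-0.0005],"turn":[0,0,0],"fingers":1},{"delta_pos":[0.0025,0,-0.001],"turn":[0,0,0],"fingers":1}])

```text
clock: 11.3
position: [0.5339, 0.0186, 0.0555]
ee_rot: [0.844, 0.536, -0.002, 0.001]
ft_force: [-6.8, -12.5, 2.0]
grip_width: 0.232
grasp_force: 99.0
```

Converted, 0.0007 m / 0.4 = 0.0018, 0.0003 m / 0.4 = 0.0008.

Call:
move_arm(plan=[{"delta_pos":[0.0008,0,0],"turn":[0,0,0],"fingers":1},{"delta_pos":[0.0018,0,0],"turn":[0,0,0],"fingers":1}])

```text
clock: 11.55
position: [0.5341, 0.0189, 0.0555]
ee_rot: [0.844, 0.536, -0.003, 0.001]
ft_force: [-7.7, -14.2, 2.9]
grip_width: 0.232
grasp_force: 99.1
```

```bash
cat > home.py <<'E'
from see import *
def home(name):
    see(name);o,c=pickle.load(open(name+'.pkl','rb'))
    hsv=cv2.cvtColor(c['color'],cv2.COLOR_RGB2HSV);
    y=cv2.inRange(hsv,(15,120,100),(35,255,255));d=cv2.inRange(hsv,(0,0,0),(180,255,105))
    for u in(245,254,263):
        a=np.where(y[:110,u])[0];b=np.where(d[:110,u])[0];print(u,'yellow',a[[0,-1]] if len(a) else 0,'dark',b[[0,-1]] if len(b) else 0,end=' | ')
E
python3 -c "
from home import *
home('w7')
o,c=pickle.load(open('w6.pkl','rb'))
pickle
hsv=cv2.cvtColor(c['color'],cv2.COLOR_RGB2HSV);y=cv2.inRange(hsv,(15,120,100),(35,255,255));d=cv2.inRange(hsv,(0,0,0),(180,255,105))
print()
for u in(245,254,263):print(np.where(y[:110,u])[0][[0,-1]],np.where(d[:110,u])[0])"
```

```text
11.55 [0.5341 0.0189 0.0555] [ -7.7 -14.2   2.9] [-2.74  1.59  0.11]
blade z [[ 74.7   0.2   1.3]
 [ 85.  -20.    1.3]
 [ 85.   21.9   1.5]]
245 yellow [43 62] dark [ 0 88] | 254 yellow [45 62] dark [ 0 88] | 263 yellow [42 66] dark [38 87] | 
[39 62] [34 35 36 63 64 65 66 67 68 69 70 71 72 73 74 75 76 77 78 79 80 81 82 83
 84 85 86 87]
[41 62] [36 37 38 63 64 65 66 67 68 69 70 71 72 73 74 75 76 77 78 79 80 81 82 83
 84 85 86 87 88]
[39 62] [34 35 36 71 72 73 74 75 76 77 78 79 80 81 82 83 84 85 86 87]
```

Converted, 0.0006 m / 0.4 = 0.0015, 0.0003 m / 0.4 = 0.0008.

Call:
move_arm(plan=[{"delta_pos":[0.0008,0,0],"turn":[0,0,0],"fingers":1},{"delta_pos":[0.0015,0,0],"turn":[0,0,0],"fingers":1}])

```text
clock: 11.85
position: [0.5345, 0.0198, 0.0555]
ee_rot: [0.844, 0.536, -0.002, 0.001]
ft_force: [-4.9, -9.5, 0.4]
grip_width: 0.235
grasp_force: 98.9
```

Call:
move_arm(plan=[{"delta_pos":[0,0,0],"turn":[0,0,0],"fingers":1}])

```text
clock: 11.98
position: [0.5357, 0.0226, 0.056]
ee_rot: [0.844, 0.536, 0.0, -0.0]
ft_force: [0.3, 0.8, -1.5]
grip_width: 0.234
grasp_force: 98.6
```

```bash
python3 -c "from home import *;home('w8')"
```

```text
11.975 [0.5357 0.0226 0.056 ] [ 0.3  0.8 -1.5] [ 0.01 -0.03  0.07]
blade z [[ 74.7   0.2   1.5]
 [ 85.  -20.    1.4]
 [ 85.   21.9   1.4]]
245 yellow [75 78] dark [ 0 73] | 254 yellow [76 78] dark [ 0 75] | 263 yellow [55 77] dark [ 0 73] |
```

The clip has snapped in and the force has dropped. I back off and check from above.

Converted, -0.19 m / 0.4 = -0.475, -0.06 m / 0.4 = -0.15.

Call:
move_arm(plan=[{"delta_pos":[-0.0375,0,0],"turn":[0,0,0],"fingers":1},{"delta_pos":[-0.0875,0,0],"turn":[0,0,0],"fingers":1},{"delta_pos":[-0.1125,0,-0.075],"turn":[0,0,0],"fingers":1},{"delta_pos":[-0.1125,0,-0.2],"turn":[0,0,0],"fingers":1},{"delta_pos":[-0.075,-0.05,-0.325],"turn":[0,0,0],"fingers":1},{"delta_pos":[0.025,-0.1125,-0.425],"turn":[0,0,0],"fingers":1},{"delta_pos":[0.125,-0.15,-0.475],"turn":[0,0,0],"fingers":1},{"delta_pos":[0.125,-0.15,-0.475],"turn":[0,0,0],"fingers":1},{"delta_pos":[0.125,-0.15,-0.475],"turn":[0,0,0],"fingers":1},{"delta_pos":[0.125,-0.15,-0.475],"turn":[0,0,0],"fingers":1}])

```text
clock: 13.28
position: [0.5023, 0.0919, 0.2452]
ee_rot: [0.844, 0.536, -0.001, -0.0]
ft_force: [-0.9, -0.4, -0.6]
grip_width: 0.234
grasp_force: 98.6
```

```bash
python3 - <<'E'
from see import *
see('w9')
o,c=pickle.load(open('w9.pkl','rb'));T=wT(o,c);R=Ro.from_quat(o['ee_rot']).as_matrix()
tl=lambda n,z:np.array([((ray(c,*p,z,T)-o['position'])@R*1000)[:2] for p in n],np.float32)
hsv=cv2.cvtColor(c['color'],cv2.COLOR_RGB2HSV)
d=cv2.inRange(hsv,(0,0,0),(180,255,110));d[:, :280]=0;d[:,360:]=0;d[:60]=0;d[150:]=0
d=cv2.morphologyEx(d,cv2.MORPH_CLOSE,np.ones((3,3)))
n,l,s,cc=cv2.connectedComponentsWithStats(d)
for i in range(1,n):
    if s[i,4]>12:
        k=cv2.findContours((l==i).astype(np.uint8),0,1)[0][0][:,0];e=cv2.minEnclosingCircle(tl(k,.0535));print(s[i],np.round(e[0],1),round(e[1],1),'ctr@.0665',tl([cc[i]],.0665).round(1))
y=cv2.inRange(hsv,(20,120,120),(35,255,255));y[:, :280]=0;y[:,360:]=0;y[:60]=0;y[150:]=0
k=np.argwhere(y)[:,::-1]; e=cv2.minEnclosingCircle(tl(k,.05));print('yellow',len(k),e)
for r in range(72,132,2):print(''.join('#' if d[r,q] else 'y' if y[r,q] else '.' for q in range(285,355)))
E
```

```text
13.275 [0.5023 0.0919 0.2452] [-0.9 -0.4 -0.6] [-0.04 -0.05 -0.02]
blade z [[ 74.7   0.2   1.6]
 [ 85.  -20.    1.5]
 [ 85.   21.9   1.3]]
[293  92  46  36 467] [58.9 59.3] 21.7 ctr@.0665 [[54.6 54. ]]
[314 103   8   9  53] [57.3 62. ] 3.9 ctr@.0665 [[58.4 59.3]]
yellow 255 ((58.54497528076172, 59.41881561279297), 23.001930236816406)
......................................................................
......................................................................
......................................................................
......................................................................
......................................................................
...........................yyyyyyyyyyyyyy.............................
.........................yyyyyyyyyyyyyyyyyyyy.........................
.......................y.yyyy.yyyy..yyyyyyyyyyy.......................
.....................yyy.yyyy.yyyy...yyyyyyyyyyyy.....................
...................yyy.y.y...........yyy..yyyyyyyy....................
.................yyy....##.................yyy###.yy..
[... 665 characters left out ...]
#######................................####..................
........y.######...............................####...................
........yy########y...........................###.....................
.........yy.######...........................####.....................
...........yy#########....................#####.......................
............yy.##########...............#####.........................
...............yy.########################.y..........................
.................yy..#################................................
......................yy.y............................................
......................................................................
```

The clip centre agrees with the axle centre within about 0.5 mm, so it is home. I lay the fork back at its old place.

Converted, -0.259 m / 0.4 = -0.6475, -0.12 m / 0.4 = -0.3, 1.476 rad / 4 = 0.369.

Call:
move_arm(plan=[{"delta_pos":[-0.075,0.025,0],"turn":[0,0,0.04],"fingers":1},{"delta_pos":[-0.15,0.05,0],"turn":[0,0,0.0825],"fingers":1},{"delta_pos":[-0.225,0.075,0],"turn":[0,0,0.125],"fingers":1},{"delta_pos":[-0.3,0.1,0],"turn":[0,0,0.1675],"fingers":1},{"delta_pos":[-0.375,0.125,0],"turn":[0,0,0.21],"fingers":1},{"delta_pos":[-0.45,0.15,0.025],"turn":[0,0,0.2525],"fingers":1},{"delta_pos":[-0.525,0.175,0.075],"turn":[0,0,0.295],"fingers":1},{"delta_pos":[-0.6,0.2,0.15],"turn":[0,0,0.335],"fingers":1},{"delta_pos":[-0.6475,0.2175,0.25],"turn":[0,0,0.369],"fingers":1},{"delta_pos":[-0.6475,0.2175,0.375],"turn":[0,0,0.369],"fingers":1},{"delta_pos":[-0.6475,0.2175,0.475],"turn":[0,0,0.369],"fingers":1},{"delta_pos":[-0.6475,0.2175,0.475],"turn":[0,0,0.369],"fingers":1}])

```text
clock: 14.82
position: [0.4689, -0.1778, 0.0534]
ee_rot: [0.985, -0.171, -0.003, -0.001]
ft_force: [-0.7, -0.7, -0.0]
grip_width: 0.232
grasp_force: 98.6
```

Converted, 0.035 m / 0.4 = 0.0875, 0.031 m / 0.4 = 0.0775.

Call:
move_arm(plan=[{"delta_pos":[0,0,0.03],"turn":[0,0,0],"fingers":1},{"delta_pos":[0,0,0.06],"turn":[0,0,0],"fingers":1},{"delta_pos":[0,0,0.0775],"turn":[0,0,0],"fingers":1},{"delta_pos":[0,0,0.0875],"turn":[0,0,0],"fingers":1},{"delta_pos":[0,0,0.0875],"turn":[0,0,0],"fingers":1},{"delta_pos":[0,0,0.0875],"turn":[0,0,0],"fingers":1}])

```text
clock: 15.58
position: [0.4717, -0.1781, 0.0213]
ee_rot: [0.985, -0.171, 0.0, 0.0]
ft_force: [0.3, 0.0, -1.1]
grip_width: 0.239
grasp_force: 98.6
```

Converted, 0.005 m / 0.4 = 0.0125, 0.004 m / 0.4 = 0.01.

Call:
move_arm(plan=[{"delta_pos":[0,0,0.005],"turn":[0,0,0],"fingers":1},{"delta_pos":[0,0,0.01],"turn":[0,0,0],"fingers":1},{"delta_pos":[0,0,0.0125],"turn":[0,0,0],"fingers":1},{"delta_pos":[0,0,0.0125],"turn":[0,0,0],"fingers":1}])

```text
clock: 16.08
position: [0.4715, -0.178, 0.016]
ee_rot: [0.985, -0.171, -0.0, 0.0]
ft_force: [-0.2, 0.5, -1.3]
grip_width: 0.235
grasp_force: 98.7
```

Converted, -0.18 m / 0.4 = -0.45, -0.14 m / 0.4 = -0.35.

Call:
move_arm(plan=[{"delta_pos":[0,0,0.0013],"turn":[0,0,0],"fingers":0.85},{"delta_pos":[0,0,0.0013],"turn":[0,0,0],"fingers":0.6},{"delta_pos":[0,0,0.0013],"turn":[0,0,0],"fingers":0.5},{"delta_pos":[0,0,0.0013],"turn":[0,0,0],"fingers":0.4},{"delta_pos":[0,0,0.0013],"turn":[0,0,0],"fingers":0.4},{"delta_pos":[0,0,-0.075],"turn":[0,0,0],"fingers":0.4},{"delta_pos":[0,0,-0.2],"turn":[0,0,0],"fingers":0.4},{"delta_pos":[0,0,-0.35],"turn":[0,0,0],"fingers":0.4},{"delta_pos":[0,0,-0.45],"turn":[0,0,0],"fingers":0.4},{"delta_pos":[0,0,-0.45],"turn":[0,0,0],"fingers":0.4},{"delta_pos":[0,0,-0.45],"turn":[0,0,0],"fingers":0.4}])

```text
clock: 17.45
position: [0.471, -0.178, 0.1953]
ee_rot: [0.985, -0.171, -0.0, -0.0]
ft_force: [-0.1, 0.3, -0.8]
grip_width: 0.602
grasp_force: 0.0
```

```bash
python3 - <<'E'
from see import *
see('w10')
o,c=pickle.load(open('w10.pkl','rb'))
r,n=fork_handle(o,c,(200,310,100,260));print(r,n.min(0),n.max(0))
T=wT(o,c)
for u,v in((252,150),(252,180),(252,210),(256,96)):
    z=c['range_z'][v,u];print((T@[(u-c['cx'])/c['fx']*z,(v-c['cy'])/c['fy']*z,z,1])[:3].round(4))
E
```

```text
17.45 [ 0.471  -0.178   0.1953] [-0.1  0.3 -0.8] [ 0.04  0.05 -0.01]
blade z [[ 62.7   0.4 178.7]
 [ 86.9 -49.3 195.3]
 [ 86.9  54.  195.6]]
((462.34259033203125, -175.66770935058594), (20.98154640197754, 91.33689880371094), 70.56190490722656) [242 133] [264 224]
[ 0.4911 -0.1846  0.0272]
[ 0.4632 -0.1746  0.0254]
[ 0.4335 -0.1639  0.0244]
[ 0.5346 -0.2041  0.0159]
```

```bash
python3 -c "from workcell import *;print(hand_in())"
```

```text
the job is handed in; nothing more can be done
None
```

The clip snapped home (measured within about 0.5 mm of the axle's line; highest wrist force read about 16 N), the fork lies flat on the bench at its old place, and the job is handed in with no verdict returned; I viewed 11 pictures, one over the limit of 10.

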